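# Dry-fit the repair blocks of a cricket bat

## Robot

A 6-joint arm with a two-finger parallel gripper is mounted at the origin on the work surface. World frame = base frame: x ahead of the robot, y to its left, z up, the work surface at z = 0. Lengths are in m, angles in rad, forces in N, time in s.
With the tool pointing down it reaches from about 0.4 to 0.825 m from the base axis. Payload 7 kg.
Tool frame: the origin (TCP) lies at the very end of the fingers, on their centre line; the grasp point (between the pads) lies 19 mm behind it; x points along the fingers, y is the direction in which the jaws open and shut, and the axes are right-handed (so a half turn about x gives the same grasp; the last joint's range is limited). The gripper opens to 88 mm and grips with 3 to 60 N. Pads are 19 mm wide; open, the fingers measure 130 mm over their backs; the gripper's body (78 mm by 193 mm) begins 47 mm behind the grasp point.
Start: joints at [-1.015, 0.359, 0.012, 0, -1.224, -0.288], TCP at [0.179, -0.651, 0.227] pointing down, gripper open.
Joint ranges: [-3.07, 3.07], [-1.43, 2.12], [-1.02, 1.25], [-3.03, 1.67], [-3.05, -0], [-3.03, 3.03]. Speed limits (rad/s): [2.39, 2.39, 3.01, 3.14, 3.14, 3.14].

## Interface

Orientations are given as [roll, pitch, yaw] about the fixed x, y, z axes, in that order (R = Rz(yaw) Ry(pitch) Rx(roll)).
In Python, from station import arm gives the robot as it stands.
- The arm moves only by the shell command python3 -m inch 'ROWS' [OPENING] [FORCE]. ROWS is text: rows parted by semicolons, each of 6 numbers parted by spaces: the shift along the world's x, y, z in units of 30 mm (1.0 is 30 mm), then the turn, a rotation vector about the world's x, y, z in units of 5 degrees (1.0 is 5 degrees). In form: dx dy dz wx wy wz; .... A call has 1 to 12 rows; each row shifts and turns the commanded pose from where the row before left it; what a row does not reach is not made up. A row lasts 1/8 s, in which the tool goes at most 62.5 mm and 10.7 degrees, less where a joint would pass 70% of its speed; a pose out of reach is approached as far as the arm can. A call is refused whole if a number of a shift passes 1 or a number of a turn 1, either way. A call with a gripper value outside its range is refused whole. OPENING is the opening, from 0 (shut) to 1 (fully open), set as the call begins (- or left out, the last holds). The fingers move at their own pace and stop on an object; FORCE is the grip in N (left out, the last holds). Time passes only in rows, so rows that do not move let the fingers close. It gives the time, the measured TCP pose, the force and the opening at its end, in the units of the state.
- arm.get_state(): the state, without advancing time (a new reading comes with each control period).
- arm.grab_frame(name): name is "scene" or "side" or "wrist"; returns a dict with "frame" (480x640x3 uint8, red, green, blue), "range_z" (480x640 float32, m along the optical axis (not along the pixel's ray), 0 where there is no reading), "mtx" (3x3 intrinsics, pixels), "pose" (4x4, takes a point from camera to world coordinates). Camera axes: x right, y up, looking along -z (the intrinsics and any distortion apply to the point x, -y, -z); pixel columns grow to the right and rows downward; lengths in m; the calibration is good to about 2 mm. A picture is of the moment at which its call begins.
- arm.job_done(): hands the job in, once; it reports no verdict.
Trained networks look in a picture, given as the dict that the camera call returned (one of the last four; its "shot" number tells which), for a name from the list of things; names that differ only in an ending like _2 or _b are one class to them, and where a whole thing is asked for, a point or a joint stands for the part that bears it (a point fixed in the world has none). Each returns a list of dicts, best first, with "confidence" (0 to 1); they miss things now and then, are a little off and sometimes report something else, mostly with a low value. They report only what shows in the picture. A call takes as long as a camera call. They do not tell look-alikes from the thing itself.
- arm.search_frame(picture, target): "extent" ([centre column, centre row, width, height] as shares, 0 to 1, of the picture: columns of its width, rows of its height, round what is visible of it).
- arm.masks_of(picture, target): "mask" (480x640 bool, what is visible of it) and "extent" ([centre column, centre row, width, height] as shares, 0 to 1, of the picture: columns of its width, rows of its height, round what is visible of it).
- arm.place_of(picture, target): "position" ([column, row] as shares, 0 to 1, of the picture: columns of its width, rows of its height: a listed point, or the origin of a listed thing).
The state is a dict: "t": time; "q": joint angles; "qd": joint speeds; "joint_efforts": joint torques, N m; "eef_pos": TCP position; "ee_rot": TCP orientation; "force": force on the tool from outside, world axes, zero at the start; "moment": the same for the moment, N m; "width": finger opening in m.
Only numpy, scipy, OpenCV 4.12 (cv2) and the standard library are available. Lean on these libraries where they do the work, as an engineer would, in place of code of your own. Each camera call takes 0.05 s, during which the arm holds its last target. There are 200 camera calls.

## Task

Two tabbed willow blocks are to fill the two matching pockets in the face of the cricket bat: first seat the short block fully home in the short pocket, its tab in the notch, and let go of it. Then carry the long block over the clamp rail without knocking the rail, and finish while still holding it about 10 mm above the long pocket, level and lined up with its tab over the notch, so that glue can be brushed in below; the long block must never touch the bat or its cradle. Leave the wax tin, the mallet and the ball where they are.

Things in the scene. Friction and masses are not known exactly. Their poses are not given: they have to be found in the camera images.
- bat: cricket bat lying face up in a grey board cradle, all fixed to the bench but placed anew each time. Its y lies within 0.15 rad of the robot's +y. Origin on the bench top below the blade's centre; x across the blade, y along it towards the handle, z up. Blade 108 wide (x), 560 long (y), its flat face 65 above the bench; rubber-covered handle, 33 thick, from y = 290 to 570. Cradle board 190 x 500, 18 high, under it (x from -125 to 65)
- short_block: loose pale willow block: body 36 wide (x), 60 long (y), 40 high, with a tab 16 wide, 14 long, 40 high in the middle of its +y end. Origin at the centre of the underside of the 36 x 60 body (tab not counted), z up. It starts flat on the open bench, either left or right, its y (tab) up to 1.9 rad either side of the robot's +y. 40 to 85 g
- long_block: loose pale willow block: body 36 wide (x), 90 long (y), 40 high, with a tab 16 wide, 14 long, 40 high in the middle of its +y end. Origin at the centre of the underside of the 36 x 90 body (tab not counted), z up. It starts flat on the open bench, on the side where the short block is not, its y up to 1.9 rad either side of the robot's +y. 60 to 130 g
- short_tab (a point): middle of the underside of the short block's tab, 37 from the block's origin along its y
- long_tab (a point): middle of the underside of the long block's tab, 52 from the block's origin along its y
- pocket_short (a point): centre of the short pocket's mouth, level with the blade's face; axes as the bat's. Pocket 41 x 65 (x, y), 9 deep, flat floor, plus a notch 21 wide and 14 long as deep at its +y (handle) end: 2.5 gap all round the block, which stands 31 proud when fully home
- pocket_long (a point): centre of the long pocket's mouth, level with the blade's face, 170 nearer the toe than the short pocket; axes as the bat's. Pocket 41 x 95 (x, y), 9 deep, plus a notch 21 wide and 14 long at its +y (handle) end
- notch_short (a point): middle of the short pocket's notch, level with the blade's face, 37 from pocket_short towards the handle
- notch_long (a point): middle of the long pocket's notch, level with the blade's face, 52 from pocket_long towards the handle
- rail: clamp rail on the robot's side of the blade, fixed to the cradle: a round steel bar 12 thick along the bat's y, 430 long, its axis 125 above the bench and 105 from the blade's centre line (top at 131), on two 22 square posts 200 either side of its middle. Origin on the bench top below the bar's middle
- wax_tin: bystander: round tin, 64 across, 60 high, between the two blocks, nearer the robot than the rail; origin centre of underside
- mallet: bystander: wooden mallet lying off the toe of the bat, head 60 thick and 100 long, handle 200; origin on the bench below the head's centre
- ball: bystander: red ball 72 across sitting in a wooden cup 60 across, 86 high in all, to the left of the blocks; origin centre of the cup's underside
There are look-alikes about, which are no part of the job. What is shaped like the short_block but green or grey is not meant.

How it is judged:
On the way:
1. the short block is fully home in the short pocket and let go, while the long block still lies on the bench (horizontal distance between short_block and pocket_short below 0.005 m and horizontal distance between short_tab and notch_short below 0.006 m and z of short_block in the frame of pocket_short below -0.0065 m and angle between short_block's own z axis and vertical below 0.06 rad and contact force between short_block and the fingers below 0.1 N and height (world z) of long_block below 0.01 m), for 0.2 s.
At the end, for the whole second after the job is handed in: Short block free and home in its pocket (centre within 5 mm, tab 6, over 6.5 deep, tilt < 0.06 rad). Long block gripped, still, touching nothing else, underside 3 to 20 mm above the face, centre within 7 mm of its pocket's, tab within 9 of the notch, aligned within 0.1 and tilt < 0.09 rad (horizontal distance between short_block and pocket_short below 0.005 m and horizontal distance between short_tab and notch_short below 0.006 m and z of short_block in the frame of pocket_short below -0.0065 m and angle between short_block's own z axis and vertical below 0.06 rad and contact force between short_block and the fingers below 0.1 N and horizontal distance between long_block and pocket_long below 0.007 m and horizontal distance between long_tab and notch_long below 0.009 m and z of long_block in the frame of pocket_long between 0.003 and 0.02 m and angle between long_block's own z axis and vertical below 0.09 rad and angle between the y axis of long_block and the y axis of bat, either way round below 0.1 rad and linear speed of long_block below 0.02 m/s and contact force between long_block and the fingers above 1 N and contact force between long_block and bat below 0.1 N and contact force between long_block and short_block below 0.1 N); the arm keeps its last pose, push and grip.
It fails at once if the long block touches the bat, its cradle or the rail (over 1 N) (contact force between long_block and bat above 1 N).
It fails at once if the clamp rail is knocked (over 4 N) (contact force between rail and anything else above 4 N).
It fails at once if the wax tin is shifted by more than 30 mm (distance of wax_tin from where it was at the start of the episode above 0.03 m).
It fails at once if the mallet is shifted by more than 30 mm (distance of mallet from where it was at the start of the episode above 0.03 m).
It fails at once if the ball is shifted by more than 30 mm (distance of ball from where it was at the start of the episode above 0.03 m).
It also fails if it takes over 64 s, if anything falls off the work surface, if the arm or the gripper's body presses on something with over 40 N, if the wrist force passes 120 N, or if a joint passes its speed limit or range.

## Working session

There is one attempt and no reset: what is moved stays moved. The work goes in short steps, Python scripts to look and compute and a shell command to move; the robot and the scene stay as the last step left them, time stands still between calls to the robot, and variables do not carry over. Pictures are saved under pics/ and viewed, about 8 in all and at most 12, crops included, and the job is handed in when it is done.

```bash
ls; mkdir -p pics; python3 - <<'E'
from station import arm
import cv2,numpy as np
s=arm.get_state();print(s)
ims=[]
for n in("scene","side"):
    p=arm.grab_frame(n);ims.append(p["frame"]);print(n,p["mtx"].tolist(),p["pose"].round(3).tolist(),[k for k in p])
    for t in("short_block","long_block","pocket_short","pocket_long","notch_short","notch_long","bat","rail","wax_tin"):
        f=arm.place_of(p,t);print(t,[(round(d["confidence"],2),(np.array(d["position"])*[640,480]).round(0).tolist()) for d in f][:4])
    cv2.imwrite(f"pics/{n}0.png",p["frame"][...,::-1])
E
```

```text
pics
{'t': 0.0, 'q': array([-1.01490586e+00,  3.59359700e-01,  1.10988504e-02, -3.37553903e-04,
       -1.22408267e+00, -2.88100442e-01]), 'qd': array([-3.93005082e-04, -9.58199947e-05, -1.74287716e-03, -2.05821782e-03,
        1.17512902e-03,  7.38772487e-04]), 'joint_efforts': array([-2.29553414e-03, -5.82726073e+01,  2.93044996e+01,  6.99730843e+00,
        6.79521851e-03, -1.35986215e-04]), 'eef_pos': array([ 0.17846027, -0.65050162,  0.22565993]), 'ee_rot': array([1.65662905, 1.56921692, 1.92430412]), 'force': array([-0.40318099, -0.66123126,  0.2353177 ]), 'moment': array([-0.04916659,  0.02929236, -0.02459105]), 'width': 0.0874231298762402}
scene [[442.0169401531444, 0.0, 323.46669656712385], [0.0, 442.0169401531444, 244.33320580902893], [0.0, 0.0, 1.0]] [[0.874, -0.38, 0.304, 0.817], [0.487, 0.668, -0.563, -0.58], [0.011, 0.64, 0.769, 0.894], [0.0, 0.0, 0.0, 1.0]] ['frame', 'range_z', 'mtx', 'pose', 'shot']
short_block [(0.69, [298.0, 214.0]), (0.66, [338.0, 211.0]), (0.61, [335.0, 184.0]), (0.52, [305.0, 168.0])]
long_block [(0.77, [206.0, 354.0]), (0.3, [209.0, 453.0])]
poc
[... 294 characters left out ...]
.9769093109747, 0.0, 309.92694514269425], [0.0, 549.9769093109747, 234.49939907163764], [0.0, 0.0, 1.0]] [[-0.704, 0.522, -0.482, -0.227], [-0.71, -0.517, 0.478, 0.722], [-0.0, 0.679, 0.734, 1.174], [0.0, 0.0, 0.0, 1.0]] ['frame', 'range_z', 'mtx', 'pose', 'shot']
short_block [(0.84, [261.0, 342.0]), (0.76, [283.0, 379.0]), (0.58, [271.0, 302.0]), (0.51, [257.0, 355.0])]
long_block [(0.74, [408.0, 166.0]), (0.48, [414.0, 215.0])]
pocket_short [(0.59, [233.0, 224.0]), (0.48, [267.0, 207.0]), (0.46, [410.0, 218.0])]
pocket_long [(0.74, [277.0, 198.0]), (0.2, [410.0, 166.0])]
notch_short [(0.69, [224.0, 232.0])]
notch_long [(0.72, [267.0, 207.0])]
bat [(0.91, [255.0, 227.0])]
rail []
wax_tin []
```

View pics/scene0.png

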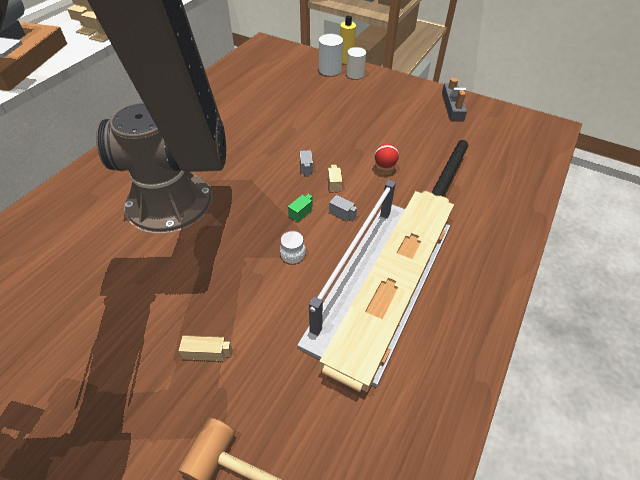

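View pics/side0.png

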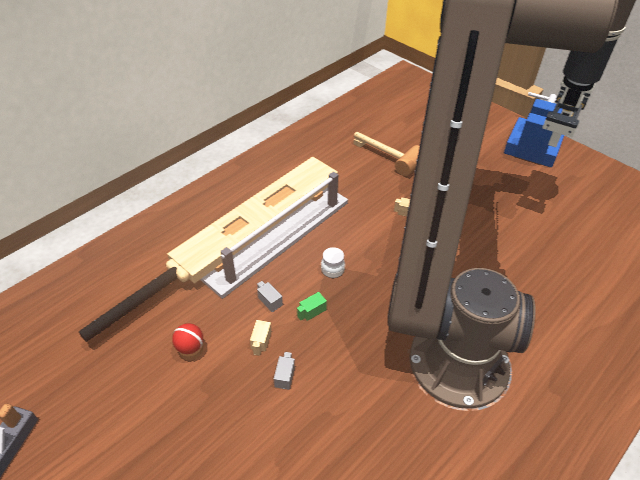

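The scene view shows the pale short block at (335,178) among green and grey look-alikes, and the long block at (205,348). The pockets are at (409,246) and (382,298), the tin at (292,247). The side view agrees, but the arm partly hides the long block there.

```bash
cat > h.py <<'E'
from station import arm
import cv2,numpy as np
from scipy.spatial.transform import Rotation as R
def toplane(p,uv,z):
    K,T=p["mtx"],p["pose"];uv=np.atleast_2d(uv).astype(float)
    d=np.c_[(uv[:,0]-K[0,2])/K[0,0],-(uv[:,1]-K[1,2])/K[1,1],-np.ones(len(uv))]@T[:3,:3].T
    return T[:3,3]+d*((z-T[2,3])/d[:,2])[:,None]
def proj(p,X):
    c=(np.atleast_2d(X)-p["pose"][:3,3])@p["pose"][:3,:3];K=p["mtx"]
    return np.c_[K[0,2]-K[0,0]*c[:,0]/c[:,2],K[1,2]+K[1,1]*c[:,1]/c[:,2]]
def cloud(p):
    v,u=np.mgrid[:480,:640];K,T=p["mtx"],p["pose"];z=p["range_z"]
    c=np.stack([(u-K[0,2])/K[0,0]*z,-(v-K[1,2])/K[1,1]*z,-z],-1)
    return c@T[:3,:3].T+T[:3,3]
def poly(p,mask,seed,z):
    """component nearest seed -> (u,v) contour on plane z"""
    n,l,st,c=cv2.connectedComponentsWithStats(mask.astype(np.uint8))
    ok=[i for i in range(1,n) if st[i,4]>60]
    i=min(ok,key=lambda i:np.hypot(*(c[i]-seed)))
    up=cv2.resize((l==i).astype(np.float32),None,fx=4,fy=4,interpolation=cv2.INTER_LINEAR)
    cs,_=cv2.findContours((up>.5).astype(np.uint8),cv2.RETR_EXTERNAL,cv2.CHAIN_APPROX_NONE)
    k=max(cs,key=cv2.contourArea)[:,0].astype(float)
    return toplane(p,(k+.5)/4-.5,z)[:,:2]
def fit(P,W,L,tab=(.016,.014)):
    """T-shape pose (centre of body x,y; yaw of y axis minus 90deg) from outline, by moments"""
    o=P.mean(0);m=cv2.moments(((P-o)*1e4).astype(np.float32))
    A=m["m00"]/1e8;c=o+np.array([m["m10"],m["m01"]])/m["m00"]/1e4
    th=.5*np.arctan2(2*m["mu11"],m["mu20"]-m["mu02"]);d=np.array([np.cos(th),np.sin(th)])
    s=(P-c)@d
    if s.max()<-s.min(): d=-d;s=-s
    tA=tab[0]*tab[1];off=tA*(L/2+tab[1]/2)/(W*L+tA)
    w=(P-c)@np.array([-d[1],d[0]])
    return c-off*d,np.arctan2(-d[0],d[1]),A/(W*L+tA),np.ptp(s),np.ptp(w)
def colour(p,lo,hi):
    return cv2.inRange(cv2.cvtColor(p["frame"],cv2.COLOR_RGB2HSV),lo,hi)>0
E
python3 - <<'E'
from h import *
sd={"scene":dict(s=(335,175),l=(203,346),ps=(409,246),pl=(382,298)),"side":dict(s=(261,332),l=(402,206),ps=(235,228),pl=(279,196))}
for n in sd:
    p=arm.grab_frame(n);X=cloud(p);z=X[...,2];hsv=cv2.cvtColor(p["frame"],cv2.COLOR_RGB2HSV)
    for k,(W,L) in dict(s=(.036,.06),l=(.036,.09)).items():
        m=(z>.034)&(z<.046);r=fit(poly(p,m,sd[n][k],.04),W,L);print(n,k,[np.round(a,4) for a in r])
    for k,(W,L) in dict(ps=(.041,.065),pl=(.041,.095)).items():
        u,v=sd[n][k];print(hsv[v,u],hsv[v+25,u+10],z[v,u].round(4))
        m=(z<.0622)&(z>.05);m&=cv2.morphologyEx(m.astype(np.uint8),cv2.MORPH_OPEN,np.ones((2,2)))>0
        r=fit(poly(p,m,sd[n][k],.065),W,L,(.021,.014));print(n,k,[np.round(a,4) for a in r])
        m=hsv[...,1]>(int(hsv[v,u,1])+115)//2
        m&=(z>.045)&(z<.07)
        r=fit(poly(p,m,sd[n][k],.065),W,L,(.021,.014));print(n,k,"col",[np.round(a,4) for a in r])
    q=arm.place_of(p,"wax_tin");print([toplane(p,np.array(d["position"])*[640,480],0).round(3) for d in q[:1]])
E
```

```text
scene s [array([0.3797, 0.2911]), np.float64(0.6002), np.float64(1.043), np.float64(0.0828), np.float64(0.0388)]
scene l [array([ 0.3888, -0.3214]), np.float64(-1.11), np.float64(1.0609), np.float64(0.1065), np.float64(0.0414)]
[ 15 126 237] [ 25  57 246] 0.0534
scene ps [array([0.6746, 0.1216]), np.float64(0.0152), np.float64(0.8179), np.float64(0.0776), np.float64(0.0417)]
scene ps col [array([0.6727, 0.1211]), np.float64(0.0177), np.float64(0.775), np.float64(0.0718), np.float64(0.0396)]
[ 16 125 239] [ 25  58 246] 0.0551
scene pl [array([ 0.6789, -0.0474]), np.float64(0.0302), np.float64(0.8554), np.float64(0.1089), np.float64(0.0394)]
scene pl col [array([ 0.6778, -0.0485]), np.float64(0.0311), np.float64(0.8581), np.float64(0.1034), np.float64(0.0409)]
[array([[ 0.401,  0.006, -0.   ]])]
side s [array([0.377 , 0.2949]), np.float64(0.6106), np.float64(1.0633), np.float64(0.079), np.float64(0.0403)]
side l [array([ 0.4197, -0.3046]), np.float64(0.813), np.float64(0.3865), np.float64(0.0545), np.float64(0.0458)]
[ 16 119 249] [168   5 246] 0.0625
side ps [array([0.6687, 0.1244]), np.float64(-0.0191), np.float64(0.6616), np.float64(0.0774), np.float64(0.0422)]
side ps col [array([0.6712, 0.1227]), np.float64(0.0172), np.float64(0.6685), np.float64(0.0744), np.float64(0.0353)]
[ 16 119 248] [174   5 243] 0.0614
side pl [array([ 0.6742, -0.0463]), np.float64(0.0307), np.float64(0.6481), np.float64(0.1067), np.float64(0.0355)]
side pl col [array([ 0.676 , -0.0453]), np.float64(0.0148), np.float64(0.6597), np.float64(0.1028), np.float64(0.0362)]
[array([[0.404, 0.005, 0.   ]])]
```

```bash
python3 - <<'E'
from h import *
s=arm.get_state();M=R.from_euler("xyz",s["ee_rot"]).as_matrix();print(M.round(3))
print("jaw yaw",np.degrees(np.arctan2(M[1,1],M[0,1])))
p=arm.grab_frame("scene");X=cloud(p);m=((X[...,2]>.034)&(X[...,2]<.046)).astype(np.uint8)
n,l,st,c=cv2.connectedComponentsWithStats(m)
for i in range(1,n):
    if st[i,4]>60: print(c[i].round(),st[i,4],toplane(p,c[i],.04).round(3))
p=arm.grab_frame("wrist");print(p["pose"].round(3).tolist(),p["mtx"][0,0])
E
```

```text
[[-0.    -0.265  0.964]
 [-0.     0.964  0.265]
 [-1.    -0.    -0.   ]]
jaw yaw 105.34395061175196
[625.   2.] 86 [[0.991 2.042 0.04 ]]
[100.  62.] 63 [[-0.696  0.412  0.04 ]]
[330.  64.] 64 [[0.067 0.837 0.04 ]]
[42. 94.] 215 [[-0.696  0.154  0.04 ]]
[454.  99.] 249 [[0.553 0.843 0.04 ]]
[306. 158.] 181 [[0.269 0.314 0.04 ]]
[334. 174.] 201 [[0.378 0.294 0.04 ]]
[188. 198.] 106 [[0.076 0.005 0.04 ]]
[300. 203.] 260 [[0.353 0.142 0.04 ]]
[343. 204.] 260 [[0.455 0.197 0.04 ]]
[158. 210.] 140 [[ 0.037 -0.068  0.04 ]]
[292. 251.] 79 [[ 0.422 -0.011  0.04 ]]
[203. 345.] 762 [[ 0.392 -0.32   0.04 ]]
[238. 464.] 871 [[ 0.595 -0.473  0.04 ]]
[[-0.265, -0.928, -0.261, 0.108], [0.964, -0.255, -0.071, -0.67], [-0.001, -0.271, 0.963, 0.384], [0.0, 0.0, 0.0, 1.0]] 427.3556663833331
```

```bash
python3 -m inch '1 1 0 0 0 0;1 1 0 0 0 0;1 1 0 0 0 0;1 1 0 0 0 0;1 1 0 0 0 0;1 1 0 0 0 0;1 1 0 0 0 0;1 1 0 0 0 0;1 1 0 0 0 0;1 1 0 0 0 0;0.6 1 0 0 0 0;0 1 0 0 0 0' 1
```

```text
t: 2.8
eef_pos: [0.4977, -0.2897, 0.2262]
ee_rot: [3.045, 1.571, -2.97]
force: [-0.1, 0.6, -0.7]
width: 0.0875
```

```bash
python3 -m inch '0 1 0 0 0 1;0 1 0 0 0 1;0 1 0 0 0 1;0 1 0 0 0 1;0 1 0 0 0 1;0 1 0 0 0 1;0 1 0 0 0 1;0 1 0 0 0 1;0 1 0 0 0 1;0 1 0 0 0 1;0 1 0 0 0 1;0 1 0 0 0 1'; python3 -m inch '0 1 0 0 0 1;0 1 0 0 0 1;0 1 0 0 0 1;-1 1 0 0 0 1;-1 1 0 0 0 1;-1 1 0 0 0 1;-1 1 0 0 0 1;0 .43 0 0 0 1;0 0 0 0 0 1;0 0 0 0 0 .88;0 0 0 0 0 0'
python3 - <<'E'
from h import *
s=arm.get_state();M=R.from_euler("xyz",s["ee_rot"]).as_matrix();print(s["eef_pos"],s["q"].round(2),"jaw",np.degrees(np.arctan2(M[1,1],M[0,1])))
p=arm.grab_frame("wrist");cv2.imwrite("pics/w1.png",p["frame"][...,::-1])
X=cloud(p);z=X[...,2];hsv=cv2.cvtColor(p["frame"],cv2.COLOR_RGB2HSV)
uv=proj(p,[.378,.293,.04])[0];print(uv,hsv[int(uv[1]),int(uv[0])],z[int(uv[1]),int(uv[0])])
print([np.round(a,4) for a in fit(poly(p,(z>.034)&(z<.046),uv,.04),.036,.06)])
E
```

```text
t: 4.3
eef_pos: [0.4965, 0.0701, 0.2268]
ee_rot: [-0.906, 1.57, 0.412]
force: [0.3, 0.2, -0.2]
width: 0.0875
t: 5.68
eef_pos: [0.3765, 0.2921, 0.2267]
ee_rot: [-1.063, 1.57, 1.114]
force: [0.3, 0.7, 0.4]
width: 0.0879
[0.37654667 0.29206253 0.22668478] [ 1.07  0.03 -0.41 -0.   -1.14 -0.47] jaw -145.27727828110247
[314.16835307 208.93300279] [ 17 139 202] 0.03893903037537255
[array([0.3774, 0.2943]), np.float64(0.5775), np.float64(0.9874), np.float64(0.0748), np.float64(0.0365)]
```

View pics/w1.png

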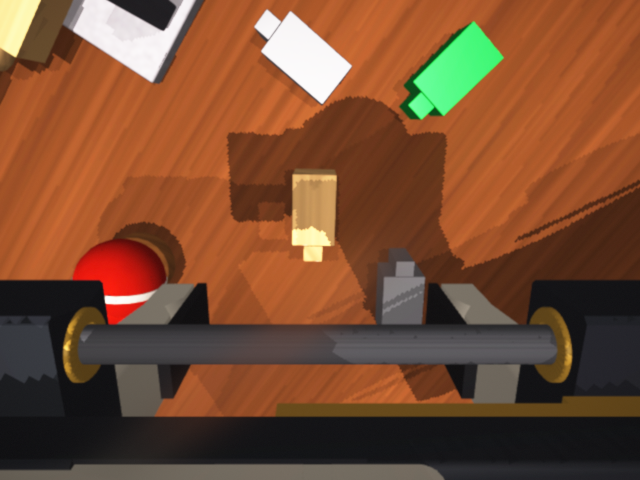

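The wrist view shows the short block at (314,210) with its tab pointing down. The ball is left at (120,280), with a grey look-alike at (400,285). I'll check the ball's clearance to the gripper body.

```bash
python3 - <<'E'
from h import *
from scipy.optimize import least_squares
for n in("scene","side"):
    p=arm.grab_frame(n);X=cloud(p);hsv=cv2.cvtColor(p["frame"],cv2.COLOR_RGB2HSV)
    m=((hsv[...,0]<5)|(hsv[...,0]>174))&(hsv[...,1]>200)&(X[...,2]>.05)&(X[...,2]<.1);Q=X[m];print(len(Q))
    if len(Q)<20: continue
    Q=Q[np.linalg.norm(Q-np.median(Q,0),axis=1)<.05]
    r=least_squares(lambda c:np.linalg.norm(Q-[*c,.05],axis=1)-.036,np.median(Q,0)[:2],loss="soft_l1",f_scale=.002);c=r.x
    a=.5775;d=c-[.3774,.2943];print(n,c.round(3),"along jaw",d@[np.cos(a),np.sin(a)],"across",d@[-np.sin(a),np.cos(a)])
E
```

```text
0
0
```

```bash
python3 - <<'E'
from h import *
from scipy.optimize import least_squares
for n in("scene","side","wrist"):
    p=arm.grab_frame(n);X=cloud(p)
    f=arm.masks_of(p,"ball");print(n,[(d["confidence"],d["extent"]) for d in f[:2]])
    if not f: continue
    Q=X[f[0]["mask"]];Q=Q[(Q[:,2]>.045)&(Q[:,2]<.09)]
    if len(Q)<20: continue
    Q=Q[np.linalg.norm(Q-np.median(Q,0),axis=1)<.06]
    c=least_squares(lambda c:np.linalg.norm(Q-[*c,.05],axis=1)-.036,np.median(Q,0)[:2],loss="soft_l1",f_scale=.002).x
    a=.5775;d=c-[.3774,.2943];print(n,len(Q),c.round(3),"along jaw",d@[np.cos(a),np.sin(a)],"across",d@[-np.sin(a),np.cos(a)])
E
```

```text
scene [(0.62, [0.6038, 0.3346, 0.0334, 0.0604])]
scene 403 [0.477 0.434] along jaw 0.16024397531242077 across 0.06276785992701232
side [(0.78, [0.2923, 0.7096, 0.0503, 0.0754]), (0.45, [0.2593, 0.582, 0.2658, 0.2548])]
side 670 [0.478 0.434] along jaw 0.1602218995437168 across 0.06180280002607821
wrist [(0.58, [0.1934, 0.5798, 0.1552, 0.1938])]
wrist 4479 [0.477 0.435] along jaw 0.16012256964854976 across 0.06383149862646811
```

```bash
python3 -m inch '0.03 0.07 -0.5 0 0 -.32;0 0 -1 0 0 0;0 0 -1 0 0 0;0 0 -1 0 0 0;0 0 -1 0 0 0;0 0 -1 0 0 0;0 0 -.7 0 0 0;0 0 -.5 0 0 0;0 0 -.32 0 0 0;0 0 0 0 0 0' 1;  python3 -m inch '0 0 0 0 0 0;0 0 0 0 0 0;0 0 0 0 0 0;0 0 0 0 0 0;0 0 0 0 0 0' 0 20;python3 -m inch '0 0 .5 0 0 0;0 0 1 0 0 0;0 0 1 0 0 0;0 0 1 0 0 0;0 0 1 0 0 0;0 0 1 0 0 0;0 0 .5 0 0 0;0 0 0 0 0 0'
```

```text
t: 7.38
eef_pos: [0.3772, 0.2935, 0.0151]
ee_rot: [2.038, 1.569, -2.097]
force: [-0.1, 0.8, -0.0]
width: 0.0875
t: 8.0
eef_pos: [0.3775, 0.2941, 0.0161]
ee_rot: [-1.087, 1.571, 1.062]
force: [-0.6, -0.1, -0.3]
width: 0.0432
t: 9.0
eef_pos: [0.3776, 0.2944, 0.1964]
ee_rot: [-1.01, 1.569, 1.139]
force: [0.7, 0.4, -0.8]
width: 0.0361
```

```bash
python3 -m inch '.82 -.32 0.1 0 0 -.53;.82 -.32 0.1 0 0 -.53;.82 -.32 0.1 0 0 -.53;.82 -.32 0 0 0 -.53;.82 -.32 0 0 0 -.53;.82 -.32 0 0 0 -.53;.82 -.32 0 0 0 -.53;.82 -.32 0 0 0 -.53;.82 -.32 0 0 0 -.53;.82 -.32 0 0 0 -.53;.82 -.32 0 0 0 -.53;.82 -.32 0 0 0 -.53'; python3 -m inch '0 0 0 0 0 0;0 0 0 0 0 0'
cat > pk.py <<'E'
from h import *
import sys
def state():
    s=arm.get_state();M=R.from_euler("xyz",s["ee_rot"]).as_matrix();t=s["eef_pos"]
    print("t",s["t"],"tcp",t.round(4),"jaw",np.degrees(np.arctan2(M[1,1],M[0,1])).round(2),"F",s["force"].round(1),"w",s["width"].round(4));return t,M
state()
p=arm.grab_frame("wrist");cv2.imwrite(f"pics/{sys.argv[1]}.png",p["frame"][...,::-1])
X=cloud(p);z=X[...,2];hsv=cv2.cvtColor(p["frame"],cv2.COLOR_RGB2HSV)
for k,c,W,L in(("ps",[.6735,.1215,.065],.041,.065),("pl",[.677,-.0475,.065],.041,.095)):
    uv=proj(p,c)[0];print(k,uv.round())
    if 0<uv[0]<640 and 0<uv[1]<480:
        u,v=uv.astype(int);print(hsv[v,u],z[v,u])
        m=(z<.0625)&(z>.05)
        for nm,mm in(("z",m),("col",(hsv[...,1]>90)&(z>.05)&(z<.068))):
            try: print(nm,[np.round(a,4) for a in fit(poly(p,mm,uv,.065),W,L,(.021,.014))])
            except Exception as e: print(nm,e)
E
python3 pk.py w2
```

```text
t: 10.5
eef_pos: [0.6728, 0.1783, 0.2023]
ee_rot: [1.926, 1.567, -2.765]
force: [-0.4, 0.4, -1.5]
width: 0.0359
t: 10.75
eef_pos: [0.6718, 0.1787, 0.2031]
ee_rot: [1.913, 1.568, -2.776]
force: [0.2, 0.3, -1.4]
width: 0.0363Traceback (most recent call last):
  File "pk.py", line 6, in <module>
    state()
    ~~~~~^^
  File "pk.py", line 5, in state
    print("t",s["t"],"tcp",t.round(4),"jaw",np.degrees(np.arctan2(M[1,1],M[0,1])).round(2),"F",s["force"].round(1),"w",s["width"].round(4));return t,M
                                                                                                                       ^^^^^^^^^^^^^^^^
AttributeError: 'float' object has no attribute 'round'
```

```bash
sed -i 's/s\["width"\].round(4)/round(s["width"],4)/' pk.py; python3 pk.py w2
```

```text
t 10.75 tcp [0.6718 0.1787 0.2031] jaw -178.65 F [ 0.2  0.3 -1.4] w 0.0363
ps [315. 142.]
[ 13 189 163] 0.05682691116914729
z [array([0.6717, 0.1251]), np.float64(0.0279), np.float64(0.9732), np.float64(0.0785), np.float64(0.0413)]
col [array([0.6711, 0.1199]), np.float64(0.0117), np.float64(4.7916), np.float64(0.194), np.float64(0.1107)]
pl [ 316. -162.]
```

View pics/w2.png

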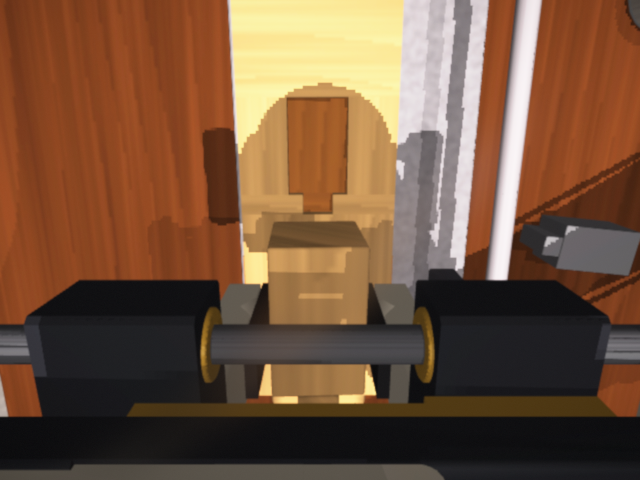

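The wrist view shows the short pocket clear at (317,150) with its notch at row 205. The held block's end face is at rows 222–247, its top below that.

```bash
python3 - <<'E'
from h import *
p=arm.grab_frame("wrist");X=cloud(p);z=X[...,2];hsv=cv2.cvtColor(p["frame"],cv2.COLOR_RGB2HSV)
for t in(110,130,150,165):
    m=(hsv[...,1]>t)&(z>.05)&(z<.067)
    print(t,[np.round(a,4) for a in fit(poly(p,m,(317,150),.065),.041,.065,(.021,.014))])
print(hsv[120:215:10,317,1],hsv[150,250:380:8,1])
s=arm.get_state()
# block in hand
for r in range(214,300,6): print(r,X[r,317].round(4), end=" ")
B=X[250:315,262:378].reshape(-1,3)
zt=np.median(X[252:300,290:345,2]);print("\ntop z",zt)
A=np.c_[B[:,:2],np.ones(len(B))];k=abs(B[:,2]-zt)<.006;co=np.linalg.lstsq(A[k],B[k,2],rcond=None)[0];print("slopes",co[:2].round(3),k.sum())
m=(abs(z-zt)<.004);m[:235]=0;m[318:]=0;m[:,:255]=0;m[:,385:]=0
P=X[m];print("x",np.percentile(P[:,0],[.5,50,99.5]).round(4),"y",P[:,1].min().round(4),P[:,1].max().round(4))
# front edge line (world) for yaw
e=[];
for u in range(280,360,4):
    c=np.where(m[:,u])[0]
    if len(c): e.append(toplane(p,[u,c.min()-.5],zt)[0,:2])
e=np.array(e);f=np.polyfit(e[:,0],e[:,1],1);print("front edge yaw",np.arctan(f[0]),"y at xc",np.polyval(f,.672))
sides=[]
for r in range(255,300,3):
    c=np.where(m[r])[0];sides.append([*toplane(p,[c.min()-.5,r],zt)[0,:2],*toplane(p,[c.max()+.5,r],zt)[0,:2]])
S=np.array(sides);print("mid x",S[:,[0,2]].mean(),"width",(S[:,2]-S[:,0]).mean(),"yawL/R",[np.polyfit(S[:,i+1],S[:,i],1)[0].round(3) for i in(0,2)])
E
```

```text
110 [array([0.6715, 0.1412]), np.float64(0.8279), np.float64(3.3433), np.float64(0.1496), np.float64(0.1514)]
130 [array([0.6716, 0.1411]), np.float64(0.8615), np.float64(3.2825), np.float64(0.1475), np.float64(0.1336)]
150 [array([0.6721, 0.1246]), np.float64(0.0316), np.float64(0.9658), np.float64(0.078), np.float64(0.0412)]
165 [array([0.672 , 0.1242]), np.float64(0.0246), np.float64(0.9349), np.float64(0.0773), np.float64(0.0406)]
[190 190 191 190 191 190 190 191 191 181] [138 140 142 142 141 190 192 189 192 192 190 192 175 140 141 141 141]
214 [0.6711 0.172  0.065 ] 220 [0.671  0.1764 0.0649] 226 [0.6718 0.1497 0.1885] 232 [0.6718 0.1497 0.198 ] 238 [0.6718 0.1496 0.2072] 244 [0.6718 0.1497 0.2146] 250 [0.6718 0.1504 0.2197] 256 [0.6717 0.1525 0.22  ] 262 [0.6717 0.1548 0.2197] 268 [0.6716 0.1568 0.2202] 274 [0.6716 0.1594 0.2192] 280 [0.6715 0.1617 0.2192] 286 [0.6715 0.1635 0.2203] 292 [0.6714 0.1661 0.2198] 298 [0.6713 0.1685 0.2195] 
top z 0.21968489015948517
slopes [ 0.035 -0.002] 6777
x [0.648  0.6709 0.6928] y 0.1488 0.177
front edge yaw 0.026792031085062756 y at xc 0.14845345146879976
mid x 0.6710194449820529 width -0.037643905977374124 yawL/R [np.float64(0.258), np.float64(-0.314)]
```

```bash
python3 -m inch '.01 -.8 0 0 0 0;0 -.8 0 0 0 0;0 -.21 0 0 0 0;0 0 -1 0 0 0;0 0 -1 0 0 0;0 0 -1 0 0 0;0 0 -.6 0 0 0;0 0 0 0 0 0;0 0 0 0 0 0' - 25
python3 - <<'E'
from h import *
p=arm.grab_frame("wrist");cv2.imwrite("pics/w3.png",cv2.resize(p["frame"][...,::-1][100:420,180:460],None,fx=2,fy=1.8))
X=cloud(p)
for r in range(170,300,6): print(r,X[r,317].round(4))
E
```

```text
t: 11.98
eef_pos: [0.6738, 0.1247, 0.0982]
ee_rot: [-1.401, 1.569, 0.194]
force: [1.3, -0.1, -0.8]
width: 0.0361
170 [0.6744 0.0746 0.0634]
176 [0.6743 0.0771 0.0645]
182 [0.6742 0.0799 0.0637]
188 [0.6742 0.0824 0.0651]
194 [0.6741 0.0851 0.065 ]
200 [0.674  0.088  0.0646]
206 [0.674  0.0907 0.0646]
212 [0.6739 0.0955 0.0556]
218 [0.6738 0.0983 0.056 ]
224 [0.6738 0.0954 0.0797]
230 [0.6738 0.0954 0.0897]
236 [0.6738 0.0952 0.0994]
242 [0.6737 0.0951 0.1079]
248 [0.6737 0.0957 0.1133]
254 [0.6737 0.0974 0.1148]
260 [0.6736 0.0999 0.114 ]
266 [0.6736 0.1022 0.1136]
272 [0.6735 0.1039 0.1153]
278 [0.6735 0.1062 0.1151]
284 [0.6734 0.1089 0.1139]
290 [0.6733 0.1109 0.1146]
296 [0.6733 0.1133 0.1144]
```

View pics/w3.png

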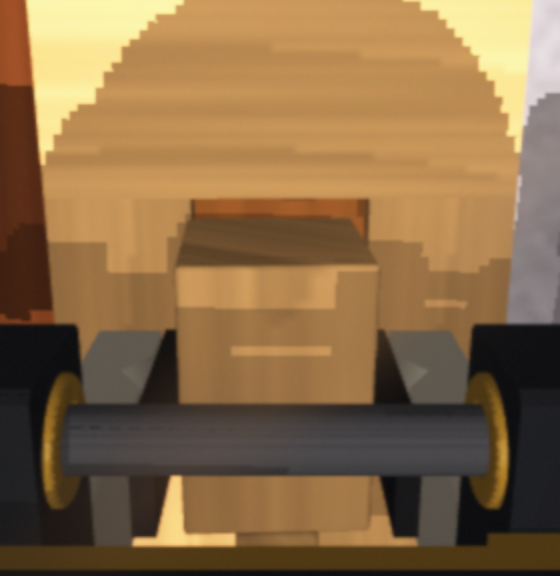

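```bash
python3 - <<'E'
from h import *
p=arm.grab_frame("wrist");X=cloud(p);z=X[...,2];hsv=cv2.cvtColor(p["frame"],cv2.COLOR_RGB2HSV)
s=arm.get_state();print(s["eef_pos"].round(4))
for r in range(208,240,2):
    zz=z[r];po=np.where((zz<.0615)&(zz>.05)&(np.arange(640)>250)&(np.arange(640)<390))[0];bl=np.where((zz>.072)&(abs(X[r,:,1]-.0953)<.004)&(np.arange(640)>250)&(np.arange(640)<390))[0]
    o=[r]
    if len(po)>3:o+=["pocket",toplane(p,[[po.min()-.5,r],[po.max()+.5,r]],.065)[:,0].round(4).tolist(),po.min(),po.max()]
    if len(bl)>20:o+=["block",X[r,[bl.min(),bl.max()],0].round(4).tolist(),zz[bl].mean().round(4),bl.min(),bl.max()]
    print(*o)
E
```

```text
[0.6738 0.1249 0.0985]
208
210 pocket [0.6852, 0.6524] 293 364
212 pocket [0.6929, 0.6523] 276 364
214 pocket [0.6925, 0.6523] 277 364
216 pocket [0.6925, 0.6522] 277 364
218 pocket [0.6925, 0.6522] 277 364
220 pocket [0.6925, 0.6521] 277 364
222 pocket [0.6562, 0.6521] 356 364 block [0.692, 0.6574] 0.0766 275 355
224 pocket [0.6557, 0.6525] 357 363 block [0.6921, 0.6574] 0.0802 274 356
226 pocket [0.6552, 0.652] 358 364 block [0.6923, 0.6573] 0.0838 273 357
228 pocket [0.6547, 0.6524] 359 363 block [0.6919, 0.6571] 0.087 273 358
230 pocket [0.6542, 0.6523] 360 363 block [0.6921, 0.657] 0.0903 272 359
232 block [0.6918, 0.6563] 0.0934 272 361
234 block [0.6919, 0.6563] 0.0963 271 362
236 block [0.6915, 0.6563] 0.0993 271 363
238 block [0.6919, 0.6561] 0.102 270 364
```

```bash
python3 -m inch '-.077 0 0 0 0 0;0 0 -.1 0 0 0;0 0 -.15 0 0 0;0 0 -.12 0 0 0;0 0 -.1 0 0 0;0 0 0 0 0 0'; python3 -m inch '0 0 -.06 0 0 0;0 0 -.06 0 0 0;0 0 -.04 0 0 0;0 0 0 0 0 0'
python3 - <<'E'
from h import *
p=arm.grab_frame("wrist");X=cloud(p);print(arm.get_state()["force"])
for r in range(200,300,8): print(r,X[r,317].round(4))
E
```

```text
t: 12.82
eef_pos: [0.6705, 0.1245, 0.0824]
ee_rot: [1.961, 1.57, -2.728]
force: [0.8, 0.4, -0.2]
width: 0.0361
t: 13.32
eef_pos: [0.6711, 0.1246, 0.0798]
ee_rot: [-1.574, 1.569, 0.02]
force: [-2.9, 0.8, 9.0]
width: 0.0363
[-3.05681822 -0.29812542  9.70004459]
200 [0.6714 0.0841 0.0657]
208 [0.6713 0.0875 0.0654]
216 [0.6712 0.0913 0.0636]
224 [0.6711 0.0952 0.0616]
232 [0.6711 0.0951 0.0752]
240 [0.6711 0.0952 0.0863]
248 [0.671  0.0955 0.095 ]
256 [0.671  0.0982 0.0957]
264 [0.6709 0.1012 0.0957]
272 [0.6708 0.1038 0.0968]
280 [0.6707 0.1069 0.0963]
288 [0.6707 0.1099 0.0964]
296 [0.6706 0.1131 0.0962]
```

```bash
python3 -m inch '0 0 0 0 0 0;0 0 0 0 0 0;0 0 0 0 0 0;0 0 0 0 0 0' .7; python3 -m inch '0 0 .3 0 0 0;0 0 .6 0 0 0;0 0 1 0 0 0;0 0 1 0 0 0;0 0 1 0 0 0;0 1 .6 0 0 0;0 1 0 0 0 0;0 0 0 0 0 0'
cat > chk.py <<'E'
from h import *
import sys
for n in sys.argv[1:]:
    p=arm.grab_frame(n);X=cloud(p);z=X[...,2]
    uv=proj(p,[.671,.125,.096])[0];m=(z>.09)&(z<.102)
    print(n,"short top",[np.round(a,4) for a in fit(poly(p,m,uv,.096),.036,.06)],np.median(z[m&(abs(X[...,0]-.671)<.012)&(abs(X[...,1]-.125)<.02)]).round(4))
    if n=="wrist": cv2.imwrite("pics/w4.png",p["frame"][...,::-1])
E
python3 chk.py wrist scene side
```

```text
t: 13.88
eef_pos: [0.6706, 0.1245, 0.0778]
ee_rot: [1.97, 1.57, -2.719]
force: [0.3, -0.9, -0.3]
width: 0.0609
t: 14.88
eef_pos: [0.6708, 0.1865, 0.2148]
ee_rot: [-1.051, 1.569, 0.546]
force: [-0.3, -0.5, -0.5]
width: 0.0614
wrist short top [array([0.6711, 0.1253]), np.float64(0.0219), np.float64(0.9784), np.float64(0.0733), np.float64(0.0363)] 0.0954
scene short top [array([0.6726, 0.1217]), np.float64(0.0217), np.float64(1.038), np.float64(0.0816), np.float64(0.0386)] 0.0956
side short top [array([0.6705, 0.1264]), np.float64(0.0698), np.float64(1.1785), np.float64(0.0815), np.float64(0.0479)] 0.0978
```

View pics/w4.png

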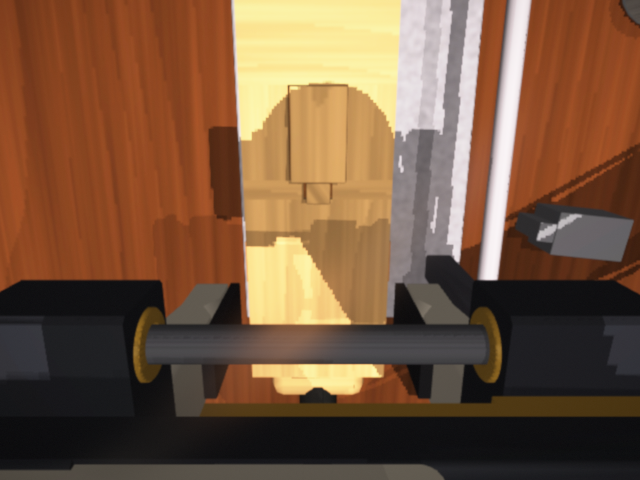

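The short block is seated flush at (318,135) with its tab in the notch, top at 0.0955 m. Next I measure the long pocket with the wrist camera.

```bash
python3 -m inch '0 -1 0 0 0 0;0 -1 0 0 0 0;0 -1 0 0 0 0;0 -1 0 0 0 0;0 -1 0 0 0 0;0 -.8 0 0 0 0;0 0 0 0 0 0;0 0 0 0 0 0' 1
python3 - <<'E'
from h import *
s=arm.get_state();print(s["eef_pos"],s["q"].round(2))
p=arm.grab_frame("wrist");cv2.imwrite("pics/w5.png",p["frame"][...,::-1]);X=cloud(p);z=X[...,2];hsv=cv2.cvtColor(p["frame"],cv2.COLOR_RGB2HSV)
uv=proj(p,[.676,-.0465,.065])[0];print(uv)
for nm,m in(("z",(z<.0622)&(z>.05)),("col",(hsv[...,1]>155)&(z>.05)&(z<.067))):
    print(nm,[np.round(a,4) for a in fit(poly(p,m,uv,.065),.041,.095,(.021,.014))])
E
```

```text
t: 16.02
eef_pos: [0.6707, 0.0105, 0.2131]
ee_rot: [-0.704, 1.571, 0.89]
force: [-0.5, 0.6, 0.9]
width: 0.0878
[0.67071924 0.01046933 0.21311816] [ 0.31  0.36 -0.02 -0.   -1.19 -0.28]
[310.44989086 140.81164896]
z [array([ 0.6763, -0.0449]), np.float64(0.0267), np.float64(0.9733), np.float64(0.1078), np.float64(0.0413)]
col [array([ 0.6766, -0.0454]), np.float64(0.0295), np.float64(0.9552), np.float64(0.107), np.float64(0.0412)]
```

```bash
python3 -m inch '-.78 -.92 0 0 0 -1;-.78 -.92 0 0 0 -1;-.78 -.92 0 0 0 -1;-.78 -.92 0 0 0 -1;-.78 -.92 0 0 0 -1;-.78 -.92 0 0 0 -1;-.78 -.92 0 0 0 -1;-.78 -.92 0 0 0 -1;-.78 -.92 0 0 0 -1;-.78 -.92 0 0 0 -1;-.78 -.92 0 0 0 -1;-.78 -.92 0 0 0 -1'; python3 -m inch '0 0 0 0 0 -1;0 0 0 0 0 0;0 0 0 0 0 0'
python3 - <<'E'
from h import *
s=arm.get_state();M=R.from_euler("xyz",s["ee_rot"]).as_matrix();print(s["eef_pos"],s["q"].round(2),"jaw",np.degrees(np.arctan2(M[1,1],M[0,1])))
p=arm.grab_frame("wrist");cv2.imwrite("pics/w6.png",p["frame"][...,::-1])
X=cloud(p);z=X[...,2];uv=proj(p,[.389,-.3214,.04])[0];print(uv)
r=fit(poly(p,(z>.034)&(z<.046),uv,.04),.036,.09);print([np.round(a,4) for a in r],np.degrees(r[1]))
E
```

```text
t: 17.58
eef_pos: [0.3896, -0.3209, 0.2133]
ee_rot: [-0.846, 1.57, -0.301]
force: [-0.1, -0.5, 0.1]
width: 0.0878
t: 17.95
eef_pos: [0.3904, -0.3202, 0.2131]
ee_rot: [-0.676, 1.571, -0.214]
force: [1.1, 0.7, 0.3]
width: 0.088
[ 0.39036074 -0.32016404  0.21312455] [-0.3   0.09 -0.38 -0.   -1.11 -0.81] jaw 116.51224823097195
[316.36516607 211.2730837 ]
[array([ 0.386 , -0.3194]), np.float64(-1.1042), np.float64(0.9845), np.float64(0.1046), np.float64(0.0365)] -63.26413806525541
```

View pics/w6.png

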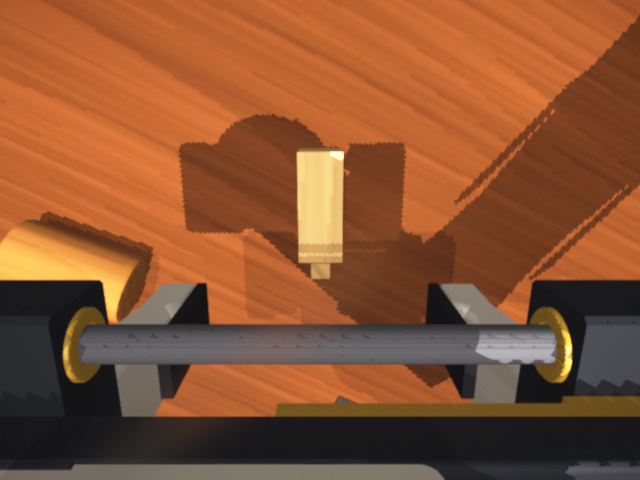

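The long block sits at (320,208) with its tab down, aligned with the jaws. The mallet head at (70,265) is clear.

```bash
python3 -m inch '-.147 .03 -.57 0 0 0;0 0 -1 0 0 0;0 0 -1 0 0 0;0 0 -1 0 0 0;0 0 -1 0 0 0;0 0 -1 0 0 0;0 0 -.7 0 0 0;0 0 -.5 0 0 0;0 0 0 0 0 0' 1;  python3 -m inch '0 0 0 0 0 0;0 0 0 0 0 0;0 0 0 0 0 0;0 0 0 0 0 0;0 0 0 0 0 0;0 0 0 0 0 0;0 0 0 0 0 0;0 0 0 0 0 0' 0 35; python3 -m inch '0 0 .5 0 0 0;0 0 1 0 0 0;0 0 1 0 0 0;0 0 1 0 0 0;0 0 1 0 0 0;0 0 1 0 0 0;0 0 1 0 0 0;0 0 .5 0 0 0;0 0 0 0 0 0'
```

```text
t: 19.12
eef_pos: [0.385, -0.3191, 0.009]
ee_rot: [2.367, 1.568, 2.829]
force: [-0.6, -0.1, 0.2]
width: 0.0875
t: 20.12
eef_pos: [0.3854, -0.3198, 0.01]
ee_rot: [-2.079, 1.571, -1.619]
force: [-0.9, 0.8, 2.8]
width: 0.0357
t: 21.25
eef_pos: [0.3858, -0.3197, 0.2203]
ee_rot: [-0.619, 1.569, -0.159]
force: [-0.2, 0.7, -1.3]
width: 0.0361
```

```bash
python3 -m inch '.8 .76 0 0 0 1;.8 .76 0 0 0 1;.8 .76 0 0 0 1;.8 .76 0 0 0 1;.8 .76 0 0 0 1;.8 .76 0 0 0 1;.8 .76 0 0 0 1;.8 .76 0 0 0 1;.8 .76 0 0 0 1;.8 .76 0 0 0 1;.8 .76 0 0 0 1;.8 .76 0 0 0 1'; python3 -m inch '.09 .04 0 0 0 .98;0 0 0 0 0 0;0 0 0 0 0 0;0 0 0 0 0 0'
cat > lk.py <<'E'
from h import *
import sys
s=arm.get_state();M=R.from_euler("xyz",s["ee_rot"]).as_matrix();print(s["t"],s["eef_pos"].round(4),"jaw",np.degrees(np.arctan2(M[1,1],M[0,1])).round(2),s["force"].round(1),round(s["width"],4))
p=arm.grab_frame("wrist");cv2.imwrite(f"pics/{sys.argv[1]}.png",p["frame"][...,::-1]);X=cloud(p);z=X[...,2]
for r in range(120,300,10): print(r,X[r,317].round(4))
zb=s["eef_pos"][2]-.01;U=np.arange(640)
for r in range(150,300,5):
    bl=np.where((z[r]>zb+.005)&(z[r]<zb+.036)&(U>230)&(U<410)&(X[r,:,1]<s["eef_pos"][1]-.04))[0]
    po=np.where((z[r]<.0615)&(z[r]>.05)&(U>230)&(U<410))[0];o=[r]
    if len(bl)>20:o+=["block",X[r,[bl.min(),bl.max()]].round(4).tolist()]
    if len(po)>10:o+=["pocket",toplane(p,[[po.min()-.5,r],[po.max()+.5,r]],.065)[:,:2].round(4).tolist()]
    if len(o)>1: print(*o)
E
python3 lk.py w7
```

```text
t: 22.75
eef_pos: [0.6734, -0.0453, 0.2174]
ee_rot: [1.679, 1.568, -3.094]
force: [0.1, 1.0, -0.7]
width: 0.0359
t: 23.25
eef_pos: [0.6758, -0.0453, 0.2198]
ee_rot: [1.564, 1.571, -3.128]
force: [-0.0, -0.3, -0.6]
width: 0.0357
23.25 [ 0.6758 -0.0453  0.2198] jaw -178.85 [-0.  -0.3 -0.6] 0.0357
120 [ 0.6766 -0.1164  0.0636]
130 [ 0.6764 -0.1095  0.0636]
140 [ 0.6763 -0.1026  0.0648]
150 [ 0.6761 -0.0956  0.065 ]
160 [ 0.676  -0.0876  0.0557]
170 [ 0.6758 -0.0802  0.0551]
180 [ 0.6757 -0.0729  0.0567]
190 [ 0.6755 -0.0652  0.056 ]
200 [ 0.6759 -0.0888  0.2218]
210 [ 0.6759 -0.0888  0.2395]
220 [ 0.6759 -0.0876  0.2484]
230 [ 0.6758 -0.0847  0.2495]
240 [ 0.6757 -0.0813  0.2491]
250 [ 0.6757 -0.0779  0.2486]
260 [ 0.6756 -0.0748  0.2494]
270 [ 0.6755 -0.071   0.2481]
280 [ 0.6755 -0.0681  0.2493]
290 [ 0.6754 -0.0646  0.2492]
155 pocket [[0.6973, -0.0916], [0.657, -0.0925]]
160 pocket [[0.698, -0.0881], [0.6569, -0.0889]]
165 pocket [[0.6973, -0.0845], [0.6567, -0.0853]]
170 pocket [[0.6973, -0.0809], [0.6573, -0.0817]]
175 pocket [[0.6973, -0.0773], [0.6572, -0.0781]]
180 pocket [[0.6973, -0.0736], [0.6571, -0.0744]]
185 pocket [[0.6973, -0.0699], [0.6569, -0.0708]]
190 pocket [[0.6973, -0.0662], [0.6568, -0.0671]]
200 block [[0.6934, -0.0882, 0.2203], [0.6585, -0.0891, 0.2215]]
205 block [[0.6934, -0.0883, 0.2304], [0.6585, -0.0891, 0.2307]]
210 block [[0.6932, -0.0881, 0.2378], [0.6584, -0.0891, 0.2389]]
```

```bash
python3 -m inch '.04 -.045 0 0 0 0;0 0 -.6 0 0 0;0 0 -.8 0 0 0;0 0 -.8 0 0 0;0 0 -.8 0 0 0;0 0 -.6 0 0 0;0 0 -.4 0 0 0;0 0 -.2 0 0 0;0 0 -.1 0 0 0;0 0 0 0 0 0;0 0 0 0 0 0;0 0 0 0 0 0'; python3 lk.py w8
```

```text
t: 24.8
eef_pos: [0.6776, -0.0462, 0.0915]
ee_rot: [-1.472, 1.57, 0.12]
force: [0.6, -0.7, -0.8]
width: 0.036
24.8 [ 0.6776 -0.0462  0.0915] jaw -178.75 [ 0.6 -0.7 -0.8] 0.036
120 [ 0.6785 -0.118   0.0633]
130 [ 0.6784 -0.114   0.0644]
140 [ 0.6783 -0.1099  0.0643]
150 [ 0.6782 -0.1058  0.0648]
160 [ 0.6781 -0.1016  0.0649]
170 [ 0.678  -0.0973  0.064 ]
180 [ 0.6779 -0.0931  0.0653]
190 [ 0.6778 -0.0872  0.0555]
200 [ 0.6778 -0.0895  0.0924]
210 [ 0.6778 -0.0899  0.1118]
220 [ 0.6777 -0.0888  0.1215]
230 [ 0.6776 -0.0854  0.1206]
240 [ 0.6776 -0.082   0.1199]
250 [ 0.6775 -0.0789  0.1205]
260 [ 0.6774 -0.0755  0.1203]
270 [ 0.6774 -0.0722  0.1203]
280 [ 0.6773 -0.0687  0.1203]
290 [ 0.6772 -0.0653  0.1204]
185 pocket [[0.6975, -0.0905], [0.6573, -0.0914]]
190 pocket [[0.6975, -0.0883], [0.6572, -0.0892]]
200 block [[0.6953, -0.089, 0.0917], [0.6605, -0.0902, 0.0936]]
205 block [[0.6954, -0.0889, 0.1006], [0.6604, -0.0901, 0.1029]]
210 block [[0.6949, -0.0893, 0.1108], [0.6603, -0.0901, 0.1107]]
```

View pics/w8.png

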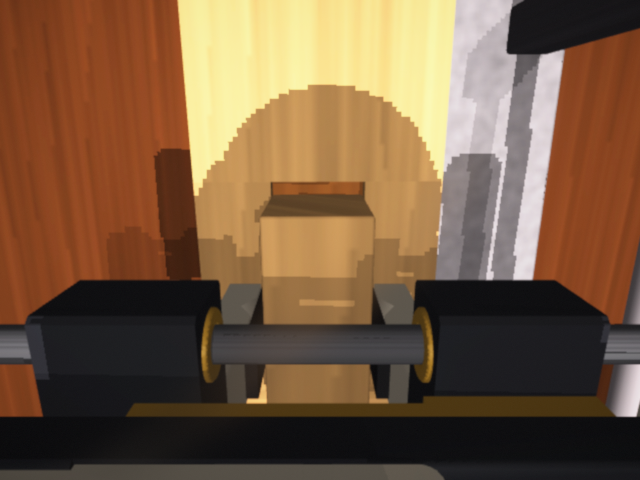

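The wrist view shows the long block centred over its pocket, whose mouth shows at (318,187). The block is level, with its underside about 15 mm above the face. I'll lower it 4 mm, check once more and hand in.

```bash
python3 -m inch '-.01 0 -.13 0 0 0;0 0 0 0 0 0;0 0 0 0 0 0;0 0 0 0 0 0'; python3 lk.py w9 | sed -n '1p;9,$p'; python3 chk.py scene; python3 -c "
from station import arm
print(arm.get_state()['qd'].round(4));print(arm.job_done())"
```

```text
t: 25.35
eef_pos: [0.6771, -0.0463, 0.0871]
ee_rot: [-1.666, 1.571, -0.074]
force: [0.1, 0.4, -0.9]
width: 0.0357
25.35 [ 0.6771 -0.0463  0.0871] jaw -178.76 [ 0.1  0.4 -0.9] 0.0357
190 [ 0.6773 -0.088   0.0556]
200 [ 0.6773 -0.0898  0.0893]
210 [ 0.6773 -0.0897  0.1062]
220 [ 0.6778 -0.1191  0.2446]
230 [ 0.6772 -0.0853  0.1156]
240 [ 0.6771 -0.0822  0.1163]
250 [ 0.677  -0.0791  0.1167]
260 [ 0.677  -0.0759  0.1169]
270 [ 0.6769 -0.0723  0.1163]
280 [ 0.6768 -0.069   0.1164]
290 [ 0.6767 -0.0652  0.1157]
185 pocket [[0.6978, -0.0912], [0.6573, -0.0921]]
190 pocket [[0.6974, -0.0891], [0.6572, -0.09]]
200 block [[0.6948, -0.0892, 0.088], [0.66, -0.0902, 0.0891]]
205 block [[0.6949, -0.089, 0.0964], [0.6599, -0.0901, 0.0982]]
210 block [[0.6945, -0.0892, 0.1056], [0.6598, -0.0901, 0.1065]]
scene short top [array([ 0.0453, -0.0385]), np.float64(-0.6089), np.float64(0.8), np.float64(0.1355), np.float64(0.0603)] nan
[ 0.0005 -0.001   0.0002 -0.001  -0.0018  0.0001]
the job is handed in; nothing more can be done
None
  return _methods._mean(a, axis=axis, dtype=dtype,
  ret = ret.dtype.type(ret / rcount)
```

The job is handed in at about 25 s on the robot's clock; no verdict was given, so success is by my own checks only.

- **Short block:** it is seated in its pocket and let go. After release its top read about 95.5 mm (96 is fully home). It was within about 1 mm of the pocket centre in the wrist camera, tab in the notch.
- **Long block:** carried over the rail with its underside about 210 mm above the bench. I finished holding it about 11 mm above the face. It was level, within about 1 mm and 0.01 rad of its pocket, with a finger opening of 36 mm and no sign of contact in the wrist force.

**Checks that failed or disagreed:**
- The last scene-camera re-check of the short block found nothing there, probably because the arm was in the way. It was therefore not confirmed again after its earlier check, and I did nothing near it after that.
- The scene camera put the short pocket and the seated block up to about 3.5 mm away from the wrist camera's figures. I worked from the wrist camera, comparing each block with its pocket in the same picture.
- The short block was gripped about 7 mm higher than planned, because the fingers were still closing when the lift began. I measured this and allowed for it.
- I did not re-measure the tin, mallet or ball at the end. The planned paths kept clear of them.

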